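# Test the latching stop of the cable winch in a splicing van

### The job

Do the daily check of the winch's stop button, the mushroom button with two wings: press it in until it latches and take the fingers off it so that it is seen to stay in by itself, then twist it clockwise (seen from above) by pushing a wing with the fingertips until it springs back out, and leave it out. Only press and push it, do not grip it, and leave the start button and the other things on the bench where and as they are.

Things in the scene. Friction and masses are not known exactly. Their poses are not given: they have to be found in the camera images.
- stop_box: grey stop station bolted to the bench, 140 x 140 mm, 80 mm high. Origin: centre of its underside; z up. The mushroom button stands on the centre of its top, on a steel collar 5 mm high, 40 mm across. It differs in position and yaw from start to start.
- hub_top (a point): centre of the flat-topped black mushroom head, on its top face, on the button's axis; 120 mm above the bench when the button is out, 112 mm fully in. The head is 48 mm across and 20 mm high. The point goes in and turns with the head.
- hub_mid (a point): on the button's axis, half-way up the mushroom head (10 mm below its top)
- wing_left (a point): centre of one of two opposite wings that stick out from the head along its y axis to 46 mm from the button's axis; this point is 34 mm from the axis. Wing: 12 mm thick, 16 mm high, top 4 mm below the head's top, underside 20 mm over the box (15 mm latched). Site frame: y outward along the wing, z up. It is pushed on its -x face, towards +x. At rest it is on the box's +y side.
- wing_right (a point): centre of the opposite wing (34 mm from the axis along the head's -y), same size; its frame is parallel to wing_left's, so it is pushed on its +x face, towards its -x.
- stop_press (a joint): how far the button is pressed in (m), straight down: 0 out, 0.008 fully in. The spring pushes back with about 3 N when out, 5 N fully in; latching takes 6 to 8 N. Past about 0.0065 an inner catch snaps over it; let go, it stays at about 0.005. It jumps back to 0 when twisted far enough.
- stop_twist (a joint): turn of the mushroom head (rad): 0 at rest, grows clockwise seen from above, stop at 1.2. A weak spring (about 0.02 to 0.06 N m) turns it back to 0 when let go. When the button is latched, a turn of about 0.4 to 0.6 frees the catch. It latches only if pressed while at rest near 0.
- start_btn (a joint): how far the start button is pressed (m): 0 out, 0.005 in. To be left alone. It is the plain flat round button, 26 mm across without wings, in a steel bezel.
- start_box: grey start station bolted to the bench, 110 x 110 mm, 65 mm high, its button on the centre of its top reaching 86 mm above the bench. Origin: centre of its underside. To the left or right of the stop station.
- tape: roll of black tape lying on the bench near the robot, 64 mm across, 19 mm high; origin: centre of its underside
- jar: white jar standing beyond the stations, 56 mm across, 90 mm high; origin: centre of its underside
- driver: screwdriver lying beyond the stations, 180 mm long, about 30 mm high

How it is judged:
By the outcome, as a careful person would: the job done as asked, in the order asked, and still so for the second after the job is handed in, with the robot touching nothing.
It also fails if it takes over 45 s, if anything falls off the work surface, if the arm or the gripper's body presses on something with over 40 N, if the wrist force passes 120 N, or if a joint passes its speed limit or range.

### The arm

A 6-joint arm with a two-finger parallel gripper is mounted at the origin on the work surface. World frame = base frame: x ahead of the robot, y to its left, z up, the work surface at z = 0. Lengths are in m, angles in rad, forces in N, time in s.
With the tool pointing down it reaches from about 0.35 to 0.85 m from the base axis. Payload 8.1 kg.
Tool frame: the origin (TCP) lies at the centre of the arm's flange, where the gripper is bolted on; the fingertips stand 186 mm ahead of it and the grasp point (between the pads) lies 167 mm ahead of it (robot.grasp_offset is the distance from the TCP to the grasp point, in m); z points along the fingers, y is the line along which they close (so a half turn about z gives the same grasp; the last joint's range is limited). The gripper opens to 93 mm and grips with 3 to 60 N. Pads are 15 mm wide; open, the fingers measure 128 mm over their backs; the gripper's body (75 mm by 188 mm) begins 65 mm behind the grasp point.
Start: joints at [-1.294, 0.13, 1.488, -0, 1.523, -0.085], TCP at [0.212, -0.561, 0.405] pointing down, gripper open.
Joint ranges: [-2.96, 2.96], [-0.89, 2.26], [0.02, 2.5], [-1.34, 4.48], [0, 2.73], [-2.66, 2.66]. Speed limits (rad/s): [2.39, 2.39, 2.79, 3.14, 3.14, 3.14].

### API

Orientations are given as a rotation vector (axis times angle).
In Python, from plant import robot gives the robot as it stands.
- The arm moves only by the tool drive_tool, never from a script. Its argument "moves" is one flat list of numbers, 7 for each row, row after row: the finger opening in mm, from 0 to 93, then the shift along the tool's x, y, z in mm, then the turn, a rotation vector about the tool's x, y, z in degrees. A call has 1 to 8 rows; each row shifts and turns the commanded pose from where the row before left it, along the tool's axes as they then stand; what a row does not reach is not made up. A row lasts 1/10 s, in which the tool goes at most 50 mm and 8.59 degrees, less where a joint would pass 70% of its speed; a pose out of reach is approached as far as the arm can. A call is refused whole if a number of a shift passes 50 or a number of a turn 8.59, either way. A call with a gripper value outside its range is refused whole. The fingers move at their own pace and stop on an object; "grip_force" is the grip in N (left out, the last holds). Time passes only in rows, so rows that do not move let the fingers close. It gives the time, the measured TCP pose, the force, the opening and the grip force at its end, in the units of the state.
- robot.read_state(): the state, without advancing time (a new reading comes with each control period).
- robot.read_camera(name): name is "side" or "top"; returns a dict with "color" (384x512x3 uint8, red, green, blue), "depth" (384x512 float32, m along the optical axis (not along the pixel's ray), 0 where there is no reading), "mtx" (3x3 intrinsics, pixels), "R" (3x3) and "t" (3): a world point X has camera coordinates R X + t. Camera axes: x right, y down, z forward; pixel columns grow to the right and rows downward; lengths in m; the calibration is good to about 2 mm. A picture is of the moment at which its call begins.
- robot.close_job(): hands the job in; it is judged then, once.
The state is a dict: "t": time; "q": joint angles; "dq": joint speeds; "joint_torque": joint torques, N m; "tool_pos": TCP position; "orientation": TCP orientation; "force": force on the tool from outside, world axes, zero at the start; "wrist_torque": the same for the moment, N m; "opening": finger opening in m; "gripper_force": force on a finger pad.
Only numpy, scipy, OpenCV 4.12 (cv2) and the standard library are available. Lean on these libraries where they do the work, as an engineer would, in place of code of your own. Each camera call takes 0.05 s, during which the arm holds its last target. There are 200 camera calls.

## Working session

There is one attempt and no reset: what is moved stays moved. The work goes in short steps, Python scripts to look and compute and a tool call to move; the robot and the scene stay as the last step left them, time stands still between calls to the robot, and variables do not carry over. Pictures are saved under pics/ and viewed, at most 10 in all, crops included, and the job is handed in when it is done.

Besides the shell and the picture viewer there is one more tool, called after "Emit:" as name(argument=value, ...) on one line, values as JSON. drive_tool: Moves the arm, as the interface text tells. Its arguments: {"type":"object","properties":{"moves":{"type":"array","items":{"type":"number"}},"grip_force":{"type":"number"}},"required":["moves"]}

```bash
ls; mkdir -p pics; python3 - <<'E'
from plant import robot
import cv2,numpy as np
s=robot.read_state();print({k:np.round(v,3) for k,v in s.items()})
for n in("top","side"):
    c=robot.read_camera(n);cv2.imwrite(f"pics/{n}0.png",c["color"][...,::-1]);np.savez(f"{n}0.npz",**c)
    print(n,c["mtx"],c["R"],c["t"])
E
```

```text
pics
{'t': np.float64(0.0), 'q': array([-1.294,  0.131,  1.489, -0.   ,  1.523, -0.085]), 'dq': array([ 0.001, -0.001,  0.   ,  0.   ,  0.   ,  0.001]), 'joint_torque': array([-2.0000e-03, -5.5984e+01, -4.9177e+01,  7.7000e-02,  3.6000e-02,
       -0.0000e+00]), 'tool_pos': array([ 0.212, -0.561,  0.404]), 'orientation': array([-3.089, -0.565,  0.   ]), 'force': array([-0.684, -0.759, -0.093]), 'wrist_torque': array([-0.051,  0.011, -0.04 ]), 'gripper_force': np.float64(0.0), 'opening': np.float64(0.093)}
top [[499.22167923   0.         251.4716032 ]
 [  0.         499.22167923 198.01899275]
 [  0.           0.           1.        ]] [[-0.02111262 -0.99970214 -0.01224256]
 [-0.98064629  0.0230911  -0.19442135]
 [ 0.19464614  0.00790088 -0.98084171]] [0.01931233 0.58413778 0.82525092]
side [[353.44836263   0.         253.56114647]
 [  0.         353.44836263 194.49858381]
 [  0.           0.           1.        ]] [[ 0.72575001 -0.68772637  0.01787051]
 [-0.44712146 -0.49126576 -0.74748936]
 [ 0.52284731  0.53450013 -0.66403336]] [-0.43147134  0.31994865  0.40507361]
```

View pics/top0.png

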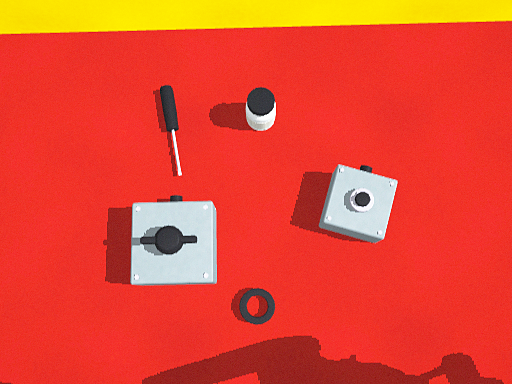

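View pics/side0.png

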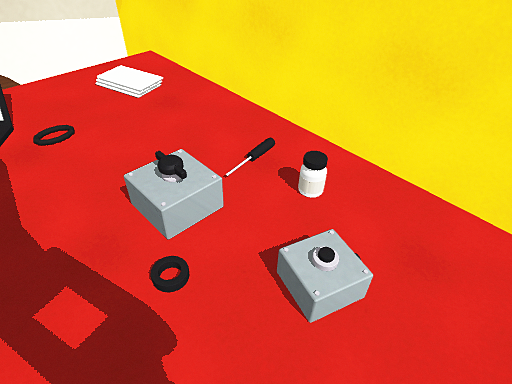

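The top view shows the stop box with its head at about (169,240) and wing tips at (141,240) and (197,239). The start box is to the right at (362,200) and the tape at (257,306). Next I measure the head and wings.

```bash
cat > h.py <<'E'
import cv2,numpy as np
def ray(c,uv,z):
    d=np.linalg.inv(c["mtx"])@np.array([uv[0],uv[1],1.]);o=-c["R"].T@c["t"];d=c["R"].T@d
    return o+d*(z-o[2])/d[2]
def depthpts(c,m):
    v,u=np.nonzero(m);z=c["depth"][v,u];P=np.linalg.inv(c["mtx"])@np.vstack([u,v,np.ones_like(u)])*z
    return (c["R"].T@(P-c["t"][:,None])).T
E
python3 - <<'E'
from h import *
for n,b,r in(("top",(136,222,202,258),.4),("side",(150,145,192,182),.4)):
    c=dict(np.load(n+"0.npz"));m=np.zeros((384,512),np.uint8)
    x0,y0,x1,y1=b;m[y0:y1,x0:x1]=(c["color"][y0:y1,x0:x1].max(2)<75)
    P=depthpts(c,m)
    hi=P[P[:,2]>.105]
    print(n,m.sum(),"z pct",np.percentile(P[:,2],[5,25,50,75,95]).round(3))
    top=P[(P[:,2]>.1175)&(P[:,2]<.125)]
    (cx,cy),rad=cv2.minEnclosingCircle(top[:,:2].astype(np.float32));print(" head med",np.median(top,0).round(4),"circ",cx,cy,rad)
    print(" rect",cv2.minAreaRect(hi[:,:2].astype(np.float32)))
    q=hi[:,:2]-[cx,cy];w=hi[np.hypot(*q.T)>.027];L=w[w[:,1]>cy];R=w[w[:,1]<cy]
    print(" wings L,R",L.mean(0).round(4),R.mean(0).round(4),len(L),len(R))
    d=L.mean(0)-R.mean(0);print(" yaw of y axis deg",np.degrees(np.arctan2(d[1],d[0]))-90, "maxr",np.hypot(*q.T).max())
c=dict(np.load("top0.npz"))
g=c["color"].astype(int);m=((g.min(2)>120)).astype(np.uint8);m[:, :125]=0;m[:195]=0;m[292:]=0;m[:,225:]=0
P=depthpts(c,m);P=P[abs(P[:,2]-.08)<.006];print("box",cv2.minAreaRect(P[:,:2].astype(np.float32)))
# head circle by ray at 0.12
for uv in((169,240),(141,240),(197,239)):print(uv,ray(c,uv,.118).round(4))
print("tape",ray(c,(257,306),.019),"start",ray(c,(362,200),.086))
E
```

```text
top 812 z pct [0.112 0.115 0.117 0.119 0.121]
 head med [0.5069 0.1438 0.119 ] circ 0.5095022916793823 0.14182007312774658 0.041604142636060715
 rect ((0.47986161708831787, 0.08531834185123444), (0.2134520262479782, 0.046132635325193405), 64.17621612548828)
 wings L,R [0.5074 0.1787 0.1151] [0.5023 0.1006 0.1581] 84 75
 yaw of y axis deg -3.6698861457914376 maxr 0.17233971532188103
side 540 z pct [0.104 0.112 0.116 0.119 0.12 ]
 head med [0.506  0.14   0.1195] circ 0.5082396268844604 0.14909811317920685 0.02662445604801178
 rect ((0.39521557092666626, -0.09381979703903198), (0.6031984090805054, 0.04712139070034027), 64.56477355957031)
 wings L,R [0.5047 0.1807 0.1139] [0.4987 0.1057 0.1191] 23 173
 yaw of y axis deg -4.641140767529734 maxr 0.5699122817448029
box ((0.5073350667953491, 0.14314782619476318), (0.14020611345767975, 0.13905517756938934), 0.3335534930229187)
(169, 240) [0.5062 0.1409 0.118 ]
(141, 240) [0.5072 0.1864 0.118 ]
(197, 239) [0.5068 0.0955 0.118 ]
tape [0.39696336 0.00091084 0.019     ] start [ 0.57088457 -0.18216723  0.086     ]
```

Emit:
drive_tool(moves=[0,0,0,0,0,0,-8.59,0,0,0,0,0,0,-8.59,0,0,0,0,0,0,-8.59,0,0,0,0,0,0,-8.59,0,0,0,0,0,0,-8.59,0,0,0,0,0,0,-8.59,0,0,0,0,0,0,-8.59,0,0,0,0,0,0,-8.59], grip_force=10)

```text
t: 0.9
tool_pos: [0.2124, -0.561, 0.4041]
orientation: [-2.225, -2.217, -0.001]
force: [-0.8, 0.6, 0.3]
opening: 0.0339
gripper_force: 0.0
```

Emit:
drive_tool(moves=[0,44,18.4,0,0,0,0,0,44,18.4,0,0,0,0,0,44,18.4,0,0,0,0,0,44,18.4,0,0,0,0,0,44,18.4,0,0,0,0,0,44,18.4,0,0,0,0,0,44,18.4,0,0,0,0,0,44,18.4,0,0,0,0])

```text
t: 1.7
tool_pos: [0.3631, -0.2087, 0.4045]
orientation: [-2.233, -2.21, -0.0]
force: [0.5, -0.2, 1.2]
opening: 0.0007
gripper_force: 0.0
```

Emit:
drive_tool(moves=[0,44,18.4,0,0,0,0,0,44,18.4,0,0,0,0,0,44,18.4,0,0,0,0,0,44,18.4,0,0,0,0,0,44,18.4,0,0,0,0,0,44,18.4,0,0,0,0,0,30,18.4,0,0,0,0,0,0,0,0,0,0,0])

```text
t: 2.5
tool_pos: [0.4954, 0.0856, 0.4039]
orientation: [-2.226, -2.214, -0.0]
force: [0.2, -1.0, -1.0]
opening: 0.0004
gripper_force: 0.0
```

Emit:
drive_tool(moves=[0,28,5.8,0,0,0,0,0,28,5.8,0,0,0,0,0,0,0,25,0,0,0,0,0,0,25,0,0,0,0,0,0,20,0,0,0,0,0,0,0,0,0,0])

```text
t: 3.1
tool_pos: [0.5052, 0.1373, 0.331]
orientation: [-2.23, -2.208, 0.009]
force: [-0.8, -0.0, -0.6]
opening: 0.0006
gripper_force: 0.0
```

```bash
python3 - <<'E'
from plant import robot
import cv2,numpy as np
s=robot.read_state();print(s["tool_pos"],s["orientation"],s["force"])
a=robot.read_camera("top");b=robot.read_camera("side")
A=cv2.resize(a["color"][170:310,90:250],None,fx=2.5,fy=2.5);B=cv2.resize(b["color"][90:230,95:255],None,fx=2.5,fy=2.5)
cv2.imwrite("pics/near1.png",np.hstack([A,B])[...,::-1])
E
```

```text
[0.50521983 0.1372773  0.33100317] [-2.22980748 -2.20782291  0.00889087] [-0.80326041 -0.04140417 -0.60698639]
```

View pics/near1.png

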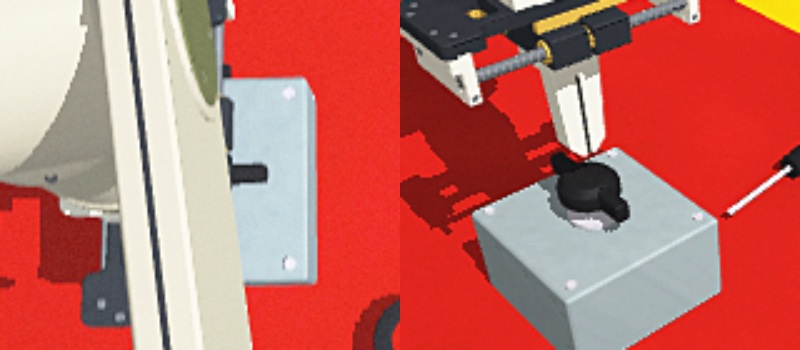

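The fingers hang closed just above the head, which sits mid-crop in the side view at about (588,185). I'll correct the small offset, then press in small steps.

Emit:
drive_tool(moves=[0,4,2,7,0,0,0,0,0,0,10,0,0,0,0,0,0,5,0,0,0,0,0,0,0,0,0,0])

```text
t: 3.6
tool_pos: [0.5084, 0.142, 0.3116]
orientation: [-2.231, -2.21, 0.002]
force: [-1.2, -0.1, -0.8]
opening: 0.0003
gripper_force: 0.0
```

Emit:
drive_tool(moves=[0,0,0,2,0,0,0,0,0,0,2,0,0,0,0,0,0,2,0,0,0,0])

```text
invalid input at $.moves: expected a multiple of 7 numbers
```

Emit:
drive_tool(moves=[0,0,0,3,0,0,0,0,0,0,3,0,0,0,0,0,0,2,0,0,0])

```text
t: 3.9
tool_pos: [0.5089, 0.142, 0.3049]
orientation: [2.232, 2.21, 0.001]
force: [-1.0, -0.1, 3.9]
opening: 0.0003
gripper_force: 2.1
```

Emit:
drive_tool(moves=[0,0,0,2,0,0,0,0,0,0,1,0,0,0])

```text
t: 4.1
tool_pos: [0.5089, 0.142, 0.3021]
orientation: [2.232, 2.21, 0.001]
force: [-0.7, -0.1, 4.5]
opening: 0.0003
gripper_force: 2.1
```

Emit:
drive_tool(moves=[0,0,0,1.5,0,0,0,0,0,0,1.5,0,0,0])

```text
t: 4.3
tool_pos: [0.5089, 0.142, 0.2989]
orientation: [2.232, 2.21, 0.001]
force: [-0.5, -0.4, 5.3]
opening: 0.0003
gripper_force: 2.2
```

Emit:
drive_tool(moves=[0,0,0,1,0,0,0,0,0,0,0.5,0,0,0,0,0,0,0,0,0,0])

```text
t: 4.6
tool_pos: [0.509, 0.1421, 0.2981]
orientation: [2.232, 2.21, 0.001]
force: [-1.7, -0.3, 8.8]
opening: 0.0005
gripper_force: 4.6
```

Emit:
drive_tool(moves=[0,0,0,-20,0,0,0,0,0,0,-25,0,0,0,0,12,-25,0,0,0,0,0,12,-25,0,0,0,0,0,12,0,0,0,0,0,0,0,0,0,0,0,0,0,0,0,0,0,0,0,0,0,0,0,0,0,0])

```text
t: 5.4
tool_pos: [0.4597, 0.1782, 0.342]
orientation: [2.232, 2.21, -0.001]
force: [-1.3, 1.0, -0.8]
opening: 0.0005
gripper_force: 0.0
```

```bash
python3 - <<'E'
from plant import robot
import cv2
from h import *
print(robot.read_state()["tool_pos"],robot.read_state()["force"])
a=robot.read_camera("top");b=robot.read_camera("side")
A=cv2.resize(a["color"][170:310,90:250],None,fx=2.5,fy=2.5);B=cv2.resize(b["color"][90:230,95:255],None,fx=2.5,fy=2.5)
cv2.imwrite("pics/near2.png",np.hstack([A,B])[...,::-1])
for c in(np.load("side0.npz"),b):
    m=np.zeros((384,512),bool);m[145:184,150:195]=c["color"][145:184,150:195].max(2)<75
    P=depthpts(c,m);P=P[np.hypot(P[:,0]-.508,P[:,1]-.1415)<.018];print(len(P),np.percentile(P[:,2],[25,50,75,90]).round(4))
E
```

```text
[0.45970458 0.17815085 0.34203348] [-1.3129146   1.03532449 -0.84399552]
179 [0.1189 0.1195 0.12   0.1204]
176 [0.1139 0.1145 0.1151 0.1155]
```

View pics/near2.png

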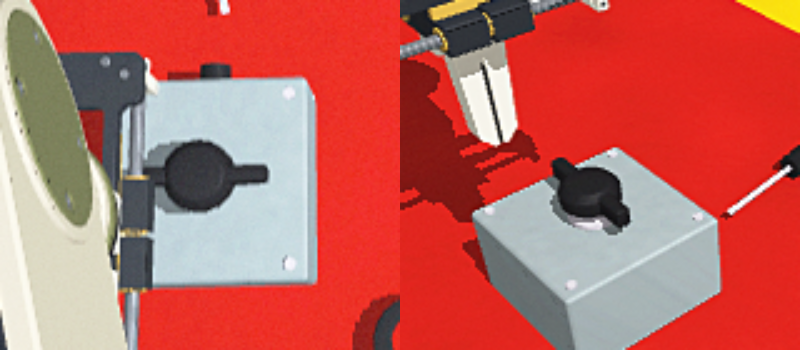

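The head is 5 mm lower with the fingers off, so it is latched. The fingers are beside the left wing, so I'll lower them and push towards +x.

Emit:
drive_tool(moves=[0,0,0,20,0,0,0,0,0,0,20,0,0,0,0,0,0,12,0,0,0,0,0,0,6,0,0,0,0,0,8,0,0,0,0,0,0,6,0,0,0,0,0,0,4,0,0,0,0])

```text
t: 6.2
tool_pos: [0.4784, 0.1784, 0.2854]
orientation: [2.232, 2.21, 0.003]
force: [-0.9, 0.1, -0.2]
opening: 0.0005
gripper_force: 0.0
```

Emit:
drive_tool(moves=[0,0,5,0,0,0,0,0,0,5,0,0,0,0,0,0,5,0,0,0,0,0,0,0,0,0,0,0])

```text
t: 6.6
tool_pos: [0.4927, 0.1783, 0.2844]
orientation: [2.232, 2.211, 0.001]
force: [-1.1, 0.2, 0.2]
opening: 0.0006
gripper_force: 0.3
```

Emit:
drive_tool(moves=[0,0,4,0,0,0,0,0,0,4,0,0,0,0,0,0,4,0,0,0,0])

```text
t: 6.9
tool_pos: [0.5043, 0.178, 0.2841]
orientation: [-2.232, -2.211, 0.001]
force: [-0.3, 0.9, 1.6]
opening: 0.0006
gripper_force: 0.8
```

```bash
cat > chk.py <<'E'
from plant import robot
import sys
from h import *
s=robot.read_state();print(s["tool_pos"].round(4) if hasattr(s["tool_pos"],"round") else s["tool_pos"],s["force"])
b=robot.read_camera("side")
m=np.zeros((384,512),bool);m[140:190,145:200]=b["color"][140:190,145:200].max(2)<75
P=depthpts(b,m);r=np.hypot(P[:,0]-.508,P[:,1]-.1415);h=P[r<.018];print("head z",len(h),np.percentile(h[:,2],[25,50,75,90]).round(4))
w=P[(r>.027)&(r<.05)&(P[:,1]<.1415)&(P[:,2]>.1)];print("right wing",len(w),w.mean(0).round(4),"twist",np.arctan2(.508-w[:,0].mean(),.1415-w[:,1].mean()))
cv2.imwrite("pics/"+sys.argv[1],cv2.resize(b["color"][90:230,95:255],None,fx=2.5,fy=2.5)[...,::-1])
E
python3 chk.py n3.png
```

```text
[0.5043 0.178  0.2841] [-0.32139314  0.90286491  1.61007563]
head z 184 [0.1162 0.1168 0.1173 0.1177]
right wing 82 [0.4845 0.1095 0.1098] twist 0.6333259925683878
```

Emit:
drive_tool(moves=[0,0,3,0,0,0,0,0,0,0,0,0,0,0])

```text
t: 7.15
tool_pos: [0.5073, 0.178, 0.2841]
orientation: [-2.232, -2.211, 0.0]
force: [-1.0, 1.1, -1.0]
opening: 0.0005
gripper_force: 0.6
```

```bash
python3 chk.py n4.png
```

```text
[0.5073 0.178  0.2841] [-1.01932595  1.12743515 -1.03176468]
head z 178 [0.1189 0.1194 0.12   0.1205]
right wing 85 [0.4823 0.112  0.1123] twist 0.7155041182939128
```

View pics/n4.png

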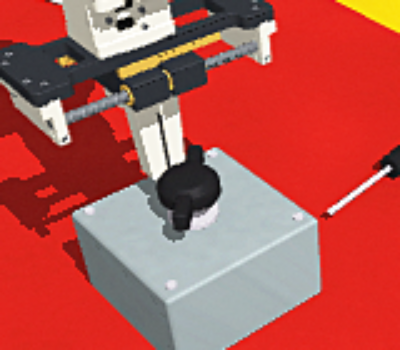

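The head is twisted about 0.7 rad and back at full height (0.1195), so it has sprung out. I'll back off the way I came and lift.

Emit:
drive_tool(moves=[0,0,-6,0,0,0,0,0,0,-8,0,0,0,0,0,0,-12,0,0,0,0,0,0,-20,0,0,0,0,0,0,0,-20,0,0,0,0,0,0,-40,0,0,0,0,0,0,-40,0,0,0,0,0,0,0,0,0,0])

```text
t: 8.0
tool_pos: [0.4621, 0.1789, 0.3911]
orientation: [2.228, 2.207, 0.015]
force: [0.3, 0.2, 0.3]
opening: 0.0005
gripper_force: 0.0
```

```bash
python3 chk.py n5.png
```

```text
[0.4621 0.1789 0.3911] [0.28852443 0.22217056 0.25253403]
head z 178 [0.119  0.1196 0.12   0.1205]
right wing 91 [0.5055 0.1034 0.1117] twist 0.06436018529319462
```

View pics/n5.png

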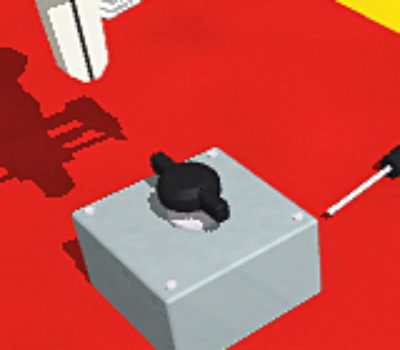

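The button is out and back near zero twist, and the fingers are clear of it. I'll hand the job in.

```bash
python3 -c "
from plant import robot
print(robot.close_job())"
```

```text
the job is handed in; nothing more can be done
None
```

The stop button was pressed until it latched, stayed in with the fingers off it, was twisted clockwise by a wing until it sprang back out, and is left out; nothing else was touched and the job is handed in.

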